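Swing a copper busbar home in a drilling jig and clamp it

ROBOT

A 6-joint arm with a two-finger parallel gripper is mounted at the origin on a cart in front of the work surface, level with it; the furniture and walls round the work are solid. World frame = base frame: x ahead of the robot, y to its left, z up, the work surface at z = 0. Lengths are in m, angles in rad, forces in N, time in s.
With the tool pointing down it reaches from about 0.3 to 0.875 m from the base axis. Payload 6.4 kg.
Tool frame: the origin (TCP) lies at the very end of the fingers, on their centre line; the grasp point (between the pads) lies 19 mm behind it; z points along the fingers, y is the line along which they close (so a half turn about z gives the same grasp; the last joint's range is limited). The gripper opens to 85 mm and grips with 20 to 120 N. Pads are 22 mm wide; open, the fingers measure 114 mm over their backs; the gripper's body (76 mm by 85 mm) begins 54 mm behind the grasp point. The pads swing forward as they close: fully open they stand 13 mm farther back than shut.
Start: joints at [-0.206, 0.181, 1.607, -0, 1.354, -0.206], TCP at [0.575, 0, 0.231] pointing down, gripper open.
Joint ranges: [-2.99, 2.99], [-0.89, 2.07], [0.3, 2.58], [-1.14, 4.28], [0, 2.63], [-3.12, 3.12]. Speed limits (rad/s): [2.57, 2.57, 3.01, 3.14, 3.14, 3.14].

INTERFACE

Orientations are given as a unit quaternion [x, y, z, w].
In Python, from plant import monitor, cams, finish_job gives the robot as it stands.
- The arm moves only by the shell command python3 -m handwheel 'ROWS' [OPENING] [FORCE]. ROWS is JSON, a list of rows, each a list of 4 numbers: the shift along the tool's x, y, z as a fraction of full scale, then the turn about the tool's z as a fraction of full scale. A call has 1 to 5 rows; each row is the pose to reach, as a shift and turn from the pose commanded when the call began, along the tool's axes at that moment; what a row does not reach only later rows make up. Full scale, the value 1, is 750 mm for a shift and 0.5 rad for a turn. A row lasts 1/10 s, in which the tool goes at most 50 mm and 8.59 degrees, less where a joint would pass 70% of its speed; a pose out of reach is approached as far as the arm can. A call with a number of a shift or a turn outside -1 to 1 is refused whole. A call with a gripper value outside its range is refused whole. OPENING is the gripper command: -1 is shut, 1 is fully open, values between are in proportion, set as the call begins (- or left out, the last holds). The fingers move at their own pace and stop on an object; FORCE is the grip in N (left out, the last holds). Time passes only in rows, so rows that repeat a pose let the fingers close. It gives the time, the measured TCP pose, the force, the opening and the grip force at its end, in the units of the state.
- monitor.get_obs(): the state, without advancing time (a new reading comes with each control period).
- cams.read_camera(name): name is "scene" or "side" or "wrist"; returns the picture (480x640x3 uint8, red, green, blue); there is no depth.
- cams.get_calibration(name): a dict with "mtx" (3x3 intrinsics, pixels), "world_to_cam" (4x4, takes a point from world to camera coordinates). Camera axes: x right, y up, looking along -z (the intrinsics and any distortion apply to the point x, -y, -z); pixel columns grow to the right and rows downward; lengths in m; the calibration is good to about 2 mm. A picture is of the moment at which its call begins: read the wrist's pose just before it. get_calibration takes no time and is no camera call; for the wrist camera it gives the pose at the moment of the call.
- finish_job(): hands the job in; it is judged then, once.
Trained networks look in the newest picture that a camera, given by its name, has taken for a name from the list of things; names that differ only in an ending like _2 or _b are one class to them, and where a whole thing is asked for, a point or a joint stands for the part that bears it (a point fixed in the world has none). Each returns a list of dicts, best first, with "score" (0 to 1); they miss things now and then, are a little off and sometimes report something else, mostly with a low value. They report only what shows in the picture. A call takes as long as a camera call.
- cams.recognise(camera, label): "extent" ([left, top, right, bottom] in pixels, round what is visible of it).
- cams.masks_of(camera, label): "mask" (480x640 bool, what is visible of it) and "extent" ([left, top, right, bottom] in pixels, round what is visible of it).
- cams.spot_point(camera, label): "location" ([row, column] in pixels: a listed point, or the origin of a listed thing).
The state is a dict: "clock": time; "qpos": joint angles; "joint_vel": joint speeds; "joint_efforts": joint torques, N m; "tcp_pos": TCP position; "eef_rot": TCP orientation; "ft_force": force on the tool from outside, world axes, zero at the start; "ft_torque": the same for the moment, N m; "opening": finger opening in m; "grasp_force": force on a finger pad.
Only numpy, scipy, OpenCV 4.12 (cv2) and the standard library are available. Lean on these libraries where they do the work, as an engineer would, in place of code of your own. Each camera call takes 0.05 s, during which the arm holds its last target. There are 200 camera calls.

TASK

The copper busbar in the drilling jig already hangs on the locating pin, but it is swung out. Push its free end round until the bar bears firmly against the stop screw (feel for it: the screw is set anew for each job, and the sprung clamp strap drags on the bar before the stop is reached); press it onto the screw with about 10 N for a moment, never with more than 20 N, or the setting is lost. Then leave the bar there with no gap at the screw and press the red cam lever fully down, so that the strap clamps the bar, without disturbing the marker, the tape roll or the red screwdriver beside the jig.

Things in the scene. Friction and masses are not known exactly. Their poses are not given: they have to be found in the camera images.
- jig: Fixed drilling jig: aluminium plate on four feet, its top 62 mm above the bench. Origin on the bench under it; jig x runs along the plate from the stop end to the pin end, y to the left of that. Jig coordinates in mm: plate x -60..140, y -75..75, plus a tongue x -95..-60, y -75..-5; a bush bridge over the bar at x 46..78, y -75..-11, up to 32 above the plate.
- pin_foot (a point): Axis of the locating pin (10 mm thick, 20 mm high) at the plate's top face; jig x 115, y -30. The bar turns about it. Home, the bar lies along jig x from the pin towards -x, within 0.05 rad, its -y edge on the stop screw.
- stop_block (a point): Middle of the top of the dark stop block (30 x 17 x 20 mm high) at jig x -82, y -66.5. From its +y face the steel stop screw (flat nose 13 mm thick, axis 7 mm above the plate) stands out towards the bar. The nose meets the bar's edge somewhere between jig y -51.5 and -33.5; this setting is not measured and must be felt.
- strap_lip (a point): Tip of the sloped lip of the steel clamp strap (28 mm wide, jig x -14..14, y -78..-6, 17 mm high over the plate). The strap is sprung down: over the last 25 to 45 mm of travel of the free end before the stop the bar wedges it up and slides under it, a drag of 3 to 9 N at the free end while it moves. The drag also keeps the bar where it is left.
- busbar: Copper flat bar 260 x 25 x 6 mm, about 0.33 kg, loose, lying on the plate, its hole over the pin (1.5 mm wider than the pin). Origin: middle of that hole, underside. It reaches 15 mm to its +x and 245 mm to its -x side (the free end), which sticks out past the plate; y across, z up. At the start it is swung out 0.3 to 0.58 rad, free end to jig +y of home.
- bar_end (a point): Point on the bar's centre line, half-way up, 230 mm from the pin hole and 15 mm from the free end: the place to push, on the +y edge, 12.5 mm beside it. All the way to the stop no plate lies beneath this place, so fingers may reach below the bar there.
- lever (a joint): Angle of the red cam lever: 0 open (50 degrees above level), 0.80 fully down (4 degrees above level); starts at 0 to 0.15. It turns about a level axis along jig y through jig x 0, y -58, 38 mm above the plate and points to jig -x and up. It stays where it is left; some 5 to 10 N down on its paddle moves it. Down, it loads the strap with about 15 N.
- lever_pad (a point): On the upper face of the red paddle of the cam lever, 58 mm from the lever's axis; paddle 44 mm long, 17 wide, 10 thick, ending 69 mm from the axis. Open, it stands up to 92 mm above the plate.
- marker: Marker with white barrel and black cap, 133 mm long, 13 mm thick, lying on the bench in front of the jig; origin under its middle. Leave alone.
- tape_black: Roll of black tape, 65 mm across, 19 mm high, flat on the bench to the left of the jig, the one nearest the robot; origin under its middle. Leave alone.
- driver_red: Red screwdriver 180 mm long, 28 mm thick, lying on the bench; origin under its middle. Leave alone.

How it is judged:
On the way, in this order (a step that is already met when the one before it is completed fails the run):
1. the bar is pressed against the stop screw with more than 4 N, the lever still open (contact force between busbar and stop_screw_c0 above 4 N and value of joint lever below 0.35 rad), for 0.2 s.
2. the cam lever is down and the bar is still at the stop (value of joint lever above 0.72 rad and y of stop_screw_c0 in the frame of busbar above -0.018 m), for 0.2 s.
At the end, for the whole second after the job is handed in: The cam lever is down (over 0.72 rad), the bar lies flat on the plate with its hole over the pin, at rest, and its edge stands no more than 1.5 mm off the nose of the stop screw (all of step 2 and horizontal distance between busbar and pin_foot below 0.003 m and angle between busbar's own z axis and vertical below 0.03 rad and linear speed of busbar below 0.02 m/s); the robot touches nothing.
It fails at once if the bar bears on the stop screw with more than 20 N (contact force between busbar and stop_screw_c0 above 20 N).
It fails at once if the marker, the tape roll or the screwdriver is moved by more than 15 mm (distance of any of marker, tape_black, driver_red from where it was at the start of the episode above 0.015 m).
It also fails if it takes over 67 s, if anything falls off the work surface, if the arm or the gripper's body presses on something with over 40 N, if the wrist force passes 120 N, or if a joint passes its speed limit or range.

## Working session

There is one attempt and no reset: what is moved stays moved. The work goes in short steps, Python scripts to look and compute and a shell command to move; the robot and the scene stay as the last step left them, time stands still between calls to the robot, and variables do not carry over. Pictures are saved under pics/ and viewed, at most 10 in all, crops included, and the job is handed in when it is done.

```bash
ls; mkdir -p pics; cat > h.py <<'E'
from plant import monitor, cams, finish_job
import numpy as np, cv2
def ray(cam,rc):
    c=cams.get_calibration(cam);K=np.array(c["mtx"]);T=np.array(c["world_to_cam"])
    d=np.linalg.inv(K)@np.array([rc[1],rc[0],1.]);d=np.array([d[0],-d[1],-d[2]])
    R=T[:3,:3];return -R.T@T[:3,3],R.T@d
def at_z(cam,rc,z):
    o,d=ray(cam,rc);return o+d*(z-o[2])/d[2]
def proj(cam,P):
    c=cams.get_calibration(cam);K=np.array(c["mtx"]);T=np.array(c["world_to_cam"])
    p=T[:3,:3]@np.array(P)+T[:3,3];q=K@np.array([p[0],-p[1],-p[2]]);return q[:2]/q[2]
E
python3 - <<'E'
from h import *
o=monitor.get_obs();print(o["clock"],o["tcp_pos"],o["eef_rot"],o["ft_force"])
Z=dict(pin_foot=.062,stop_block=.082,strap_lip=.075,busbar=.062,bar_end=.065,lever_pad=.13,marker=0,tape_black=0,driver_red=0,jig=0)
for c in("scene","side","wrist"):
    im=cams.read_camera(c);cv2.imwrite(f"pics/{c}0.png",im[:,:,::-1])
    print(c,cams.get_calibration(c).get("dist"), ray(c,(240,320))[0].round(3))
    for k,z in Z.items():
        r=cams.spot_point(c,k)
        for a in r[:2]: print(c,k,round(a["score"],2),np.round(a["location"]),at_z(c,a["location"],z).round(4))
E
```

```text
pics
0.0 [5.74450314e-01 1.29052565e-04 2.30395011e-01] [ 7.07107951e-01  7.07105078e-01 -4.82637465e-04 -7.21883094e-04] [ 0.53424182  0.32702585 -0.20239391]
scene None [0.099 0.005 0.674]
scene pin_foot 0.8 [244. 400.] [0.7058 0.3746 0.062 ]
scene stop_block 0.86 [323. 387.] [0.5283 0.2715 0.082 ]
scene strap_lip 0.66 [279. 363.] [0.5803 0.3595 0.075 ]
scene strap_lip 0.34 [246. 402.] [0.6903 0.3609 0.075 ]
scene busbar 0.58 [248. 400.] [0.6956 0.3685 0.062 ]
scene bar_end 0.89 [310. 307.] [0.4765 0.3873 0.065 ]
scene lever_pad 0.76 [268. 395.] [0.5866 0.3054 0.13  ]
scene marker 0.71 [278. 367.] [0.6474 0.4012 0.    ]
scene marker 0.64 [359. 287.] [0.4216 0.3805 0.    ]
scene tape_black 0.87 [302. 237.] [ 0.4462  0.5323 -0.    ]
scene driver_red 0.72 [256. 249.] [0.5392 0.6072 0.    ]
scene jig 0.64 [306. 358.] [0.5837 0.3695 0.    ]
side None [0.411 1.03  0.669]
side pin_foot 0.85 [224. 266.] [0.7036 0.3643 0.062 ]
side stop_block 0.69 [203. 357.] [0.5266 0.264  0.082 ]
side strap_lip 0.46 [228. 314.] [0.5964 0.3618 0.075 ]
side busbar 0.71 [223. 264.] [0.7077 0.3645 0.062 ]
side bar_end 0.79 [251. 371.] [0.47   0.3871 0.065 ]
side bar_end 0.31 [273. 388.] [0.4286 0.4386 0.065 ]
side lever_pad 0.6 [180. 334.] [0.5821 0.2593 0.13  ]
side marker 0.48 [274. 391.] [0.4227 0.3775 0.    ]
side tape_black 0.92 [330. 370.] [0.4396 0.5304 0.    ]
side driver_red 0.81 [349. 309.] [0.5386 0.602  0.    ]
side jig 0.65 [253. 320.] [0.584  0.3583 0.    ]
wrist None [0.576 0.07  0.374]
```

```bash
cat > fit.py <<'E'
from h import *
from scipy.optimize import least_squares
J={"pin_foot":(115,-30,62),"stop_block":(-82,-66.5,82),"jig":(0,0,0)}
ob=[("scene","pin_foot",244,400),("scene","stop_block",323,387),("scene","jig",306,358),("side","pin_foot",224,266),("side","stop_block",203,357),("side","jig",253,320)]
def W(p,P):
    c,s=np.cos(p[2]),np.sin(p[2]);x,y,z=np.array(P)/1000
    return np.array([p[0]+c*x-s*y,p[1]+s*x+c*y,z])
f=lambda p:np.concatenate([(proj(c,W(p,J[k]))-[col,row])*(0.5 if k=="jig" else 1) for c,k,row,col in ob])
r=least_squares(f,[.586,.36,.33],loss="soft_l1");p=r.x
E
python3 - <<'E'
from fit import *
print(p,f(p).round(1).tolist())
pin=W(p,J["pin_foot"]);print("pin",pin)
np.save("jig.npy",p)
for c in("scene","side"):
    im=cv2.imread(f"pics/{c}0.png")
    for P in [(-60,-75,62),(140,-75,62),(140,75,62),(-60,75,62),(-95,-75,62),(-95,-5,62),(115,-30,62),(-82,-66.5,82),(0,-58,100)]:
        u=proj(c,W(p,P));cv2.circle(im,tuple(int(v) for v in u),2,(255,0,255),-1)
    cv2.imwrite(f"pics/{c}1.png",im)
for c,l in(("scene",(310,307)),("side",(251,371))):
    e=at_z(c,l,.065);d=e-pin;print(np.hypot(*d[:2]),np.arctan2(-d[1],-d[0])-p[2], e)
print([W(p,q).round(4) for q in [(-115,-30,62),(-58*np.cos(.87),-58,100)]])
E
```

```text
[0.5827804 0.3613327 0.3373874] [0.3, 1.7, 0.0, -0.0, 1.6, 1.2, 0.1, 1.9, -1.2, 2.2, 0.1, 0.7]
pin [0.7012277  0.37109165 0.062     ]
0.22550646920615336 -0.41016786720107024 [0.47631822 0.38748963 0.065     ]
0.23149716520928265 -0.412456056685317 [0.47038251 0.38845352 0.065     ]
[array([0.4842, 0.295 , 0.062 ]), array([0.5667, 0.2942, 0.1   ])]
```

View pics/scene1.png

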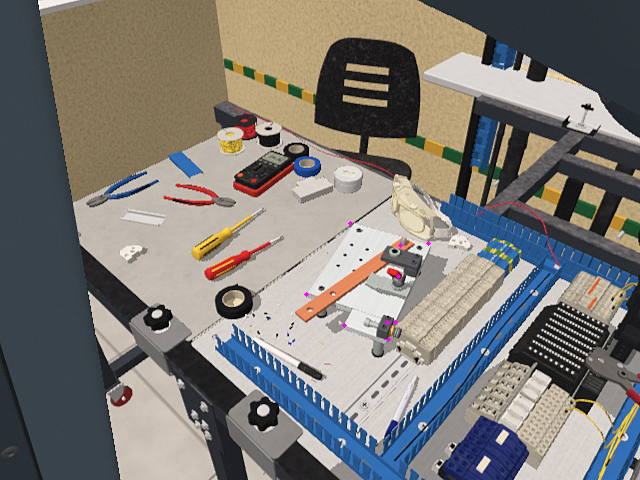

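View pics/side1.png

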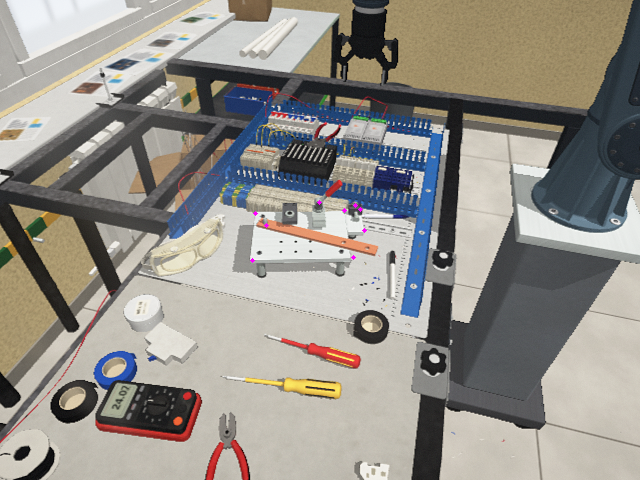

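The scene picture shows the fit lying on the plate corners: pin at (400,244), stop block at (387,323). The bar's free end is at about (303,315), and the marker and tape lie clear of the push path. The side view agrees, with the bar at 0.41 rad and the jig yaw at 0.337. I'll start moving the closed gripper above the push side.

```bash
python3 -m handwheel '[[0.06,-0.016,0,-0.2],[0.12,-0.032,0,-0.4],[0.18,-0.048,0,-0.6],[0.24,-0.064,0,-0.674],[0.3,-0.08,0,-0.674]]' -1 40
cat > s.py <<'E'
from h import *
import sys
from scipy.spatial.transform import Rotation as R
p=np.load("jig.npy");o=monitor.get_obs();t=o["tcp_pos"];c,s=np.cos(p[2]),np.sin(p[2])
M=np.array([[c,s],[-s,c]]);q=M@(t[:2]-p[:2])*1000
Rt=R.from_quat(o["eef_rot"]).as_matrix()
print("t",round(o["clock"],2),"jig mm",q.round(1),"z",round(t[2]*1000,1),"F jig",(M@o["ft_force"][:2]).round(1),"Fz",round(o["ft_force"][2],1),"toolx in jig deg",round(np.degrees(np.arctan2(Rt[1,0],Rt[0,0])-p[2]),1))
if len(sys.argv)>1:
    g=np.array([float(v) for v in sys.argv[1:4]])
    d=np.append(M.T@(g[:2]-q)/1000,g[2]/1000-t[2]);print("rows",(Rt.T@d/.75).round(4))
E
python3 s.py -98 112 230
```

```text
clock: 2.15
tcp_pos: [0.5144, 0.2266, 0.2315]
eef_rot: [0.578, 0.816, 0.0, 0.0]
ft_force: [0.9, 0.4, -0.6]
opening: 0.0124
grasp_force: 0.0
t 2.15 jig mm [-109.1 -104.5] z 231.5 F jig [1.  0.1] Fz -0.6 toolx in jig deg 90.0
rows [0.2886 0.015  0.002 ]
```

```bash
python3 -m handwheel '[[0.06,0.003,0,0],[0.12,0.006,0,0],[0.18,0.009,0,0],[0.24,0.012,0,0],[0.29,0.015,0,0]]' >/dev/null; python3 -m handwheel '[[0.0,0.0,0.06,0],[0,0,0.12,0],[0,0,0.18,0],[0,0,0.23,0],[0,0,0.23,0]]'; python3 s.py -98 90 55
python3 - <<'E'
from h import *
for c in("scene","wrist"):
    im=cams.read_camera(c)
    if c=="scene": im=cv2.resize(im[200:400,200:460],(780,600))
    cv2.imwrite(f"pics/{c}2.png",im[:,:,::-1])
E
```

```text
clock: 3.15
tcp_pos: [0.4494, 0.4312, 0.0524]
eef_rot: [0.578, 0.816, -0.006, -0.002]
ft_force: [-1.2, -0.1, -0.5]
opening: 0.0004
grasp_force: 0.0
t 3.15 jig mm [-102.7  110.1] z 52.4 F jig [-1.1  0.3] Fz -0.5 toolx in jig deg 90.0
rows [-0.0268  0.0062 -0.0035]
```

View pics/scene2.png

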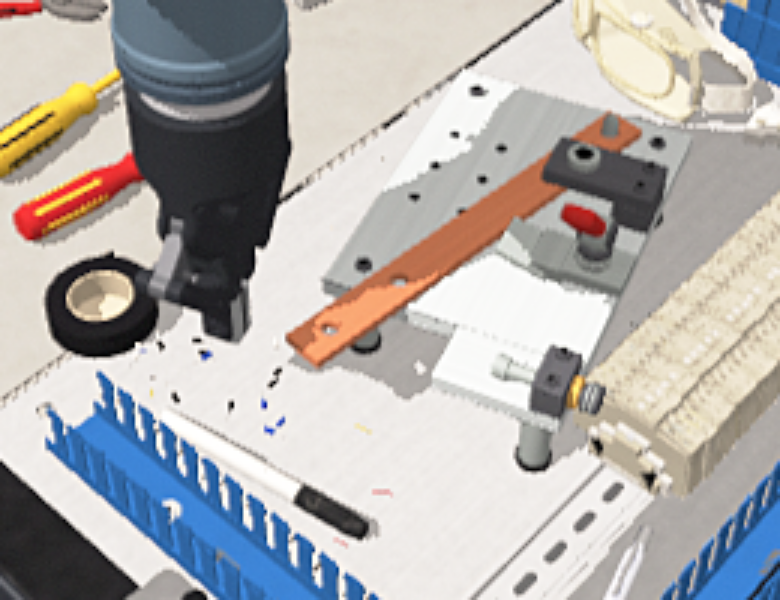

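```bash
python3 -m handwheel '[[-0.02,0.0,0,0],[-0.032,0,0,0],[-0.044,0,0,0],[-0.056,0,0,0],[-0.068,0,0,0]]' |grep force; python3 s.py -110 30 55
```

```text
ft_force: [-1.0, 1.8, -0.0]
grasp_force: 0.6
t 3.75 jig mm [-97.5  59.5] z 59.5 F jig [-0.3  2. ] Fz -0.0 toolx in jig deg 90.0
rows [-0.0393 -0.0167  0.006 ]
```

```bash
python3 -m handwheel '[[-0.008,-0.002,0,0],[-0.016,-0.004,0,0],[-0.024,-0.006,0,0],[-0.032,-0.008,0,0],[-0.04,-0.01,0,0]]' |grep force; python3 s.py -112 12 55
```

```text
ft_force: [-2.2, 7.0, 1.3]
grasp_force: 3.7
t 4.25 jig mm [-105.5   30.4] z 58.8 F jig [0.2 7.4] Fz 1.3 toolx in jig deg 90.0
rows [-0.0246 -0.0086  0.005 ]
```

```bash
python3 -m handwheel '[[-0.003,-0.003,0.002,0],[-0.006,-0.006,0.004,0],[-0.009,-0.008,0.005,0],[-0.012,-0.008,0.005,0],[-0.012,-0.008,0.005,0]]' |grep force; python3 s.py -112 12 55
```

```text
ft_force: [0.2, 6.0, 4.3]
grasp_force: 3.0
t 4.75 jig mm [-109.8   22.2] z 56.2 F jig [2.1 5.6] Fz 4.3 toolx in jig deg 90.0
rows [-0.0135 -0.0029  0.0016]
```

```bash
python3 -m handwheel '[[-0.003,-0.001,0,0],[-0.006,-0.002,0,0],[-0.009,-0.003,0,0],[-0.012,-0.003,0,0],[-0.012,-0.003,0,0]]' |grep force; python3 s.py -112 12 55
```

```text
ft_force: [0.3, 7.0, 4.1]
grasp_force: 3.1
t 5.25 jig mm [-111.7   13.1] z 56.3 F jig [2.6 6.5] Fz 4.1 toolx in jig deg 90.0
rows [-0.0015 -0.0004  0.0017]
```

```bash
python3 -m handwheel '[[-0.002,0,0,0],[-0.004,0,0,0],[-0.006,0,0,0],[-0.008,0,0,0],[-0.008,0,0,0]]' |grep force; python3 s.py -113 4 55
```

```text
ft_force: [-1.6, 8.0, 5.5]
grasp_force: 3.9
t 5.75 jig mm [-112.4    7.6] z 56.3 F jig [1.1 8.1] Fz 5.5 toolx in jig deg 90.0
rows [-0.0048 -0.0008  0.0017]
```

```bash
python3 -m handwheel '[[-0.0015,0,0,0],[-0.0015,0,0,0]]' >/dev/null; python3 s.py; python3 -m handwheel '[[-0.0015,0,0,0],[-0.0015,0,0,0]]' >/dev/null; python3 s.py
```

```text
t 5.95 jig mm [-112.5    6.6] z 56.2 F jig [0.5 8.4] Fz 6.6 toolx in jig deg 90.0
t 6.15 jig mm [-112.6    6. ] z 56.3 F jig [ 0.3 10.3] Fz 6.6 toolx in jig deg 90.0
```

```bash
python3 -m handwheel '[[0,0,0,0],[0,0,0,0]]' >/dev/null; python3 s.py; python3 -m handwheel '[[-0.0007,0,0,0],[-0.0007,0,0,0]]' >/dev/null; python3 s.py
```

```text
t 6.35 jig mm [-112.6    6. ] z 56.2 F jig [0.7 9.9] Fz 5.6 toolx in jig deg 90.0
t 6.55 jig mm [-112.6    6. ] z 56.3 F jig [-0.2 12.9] Fz 6.6 toolx in jig deg 90.0
```

```bash
python3 - <<'E'
from h import *
a=cams.read_camera("scene")[240:380,300:460];b=cams.read_camera("wrist")
a=cv2.resize(a,(400,350),interpolation=cv2.INTER_CUBIC);b=cv2.resize(b,(400,300))
o=np.zeros((350,800,3),np.uint8);o[:,:400]=a;o[:300,400:]=b
cv2.imwrite("pics/c3.png",o[:,:,::-1])
E
```

```text
(no output)
```

View pics/c3.png

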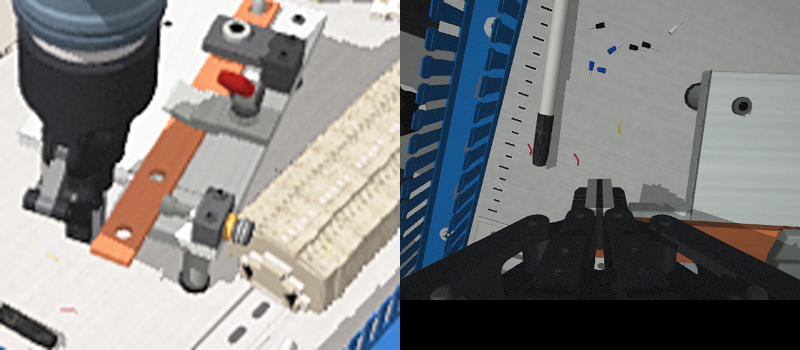

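```bash
python3 s.py; python3 -m handwheel '[[-0.0003,0,0,0],[-0.0003,0,0,0]]' >/dev/null; python3 s.py;
```

```text
t 6.65 jig mm [-112.6    5.9] z 56.3 F jig [-0.2 11.5] Fz 6.2 toolx in jig deg 90.0
t 6.85 jig mm [-112.6    5.9] z 56.3 F jig [ 0.3 13.2] Fz 6.3 toolx in jig deg 90.0
```

```bash
python3 -m handwheel '[[-0.0003,0,0,0],[-0.0003,0,0,0]]' >/dev/null; python3 s.py;  python3 -m handwheel '[[0,0,0,0],[0,0,0,0]]' >/dev/null; python3 s.py
```

```text
t 7.05 jig mm [-112.6    5.9] z 56.3 F jig [ 0.8 13.1] Fz 6.3 toolx in jig deg 90.0
t 7.25 jig mm [-112.6    5.8] z 56.3 F jig [ 1.  14.3] Fz 6.2 toolx in jig deg 90.0
```

```bash
python3 -m handwheel '[[-0.0003,0,0,0],[-0.0003,0,0,0]]' >/dev/null; python3 s.py;  python3 -m handwheel '[[0,0,0,0],[0,0,0,0],[0,0,0,0]]' >/dev/null; python3 s.py
```

```text
t 7.45 jig mm [-112.6    5.8] z 56.3 F jig [-0.1 14.5] Fz 5.6 toolx in jig deg 90.0
t 7.75 jig mm [-112.6    5.9] z 56.3 F jig [ 0.8 15.3] Fz 6.2 toolx in jig deg 90.0
```

```bash
python3 -m handwheel '[[0.001,0,0,0],[0.002,0,0,0],[0.004,0,0,0],[0.006,0,0,0],[0.01,0,0,0]]' >/dev/null; python3 s.py;  python3 -m handwheel '[[0.02,0,0,0],[0.04,0,0,0],[0.04,0,-0.06,0],[0.04,0,-0.12,0],[0.04,0,-0.18,0]]' >/dev/null; python3 s.py -50 -58 200
python3 - <<'E'
from h import *
a=cams.read_camera("scene")[250:350,320:440];b=cams.read_camera("side")[160:260,300:420]
o=np.hstack([cv2.resize(v,(400,333),interpolation=cv2.INTER_CUBIC) for v in(a,b)])
cv2.imwrite("pics/c4.png",o[:,:,::-1])
for c in("scene","side"):
  for k,z in(("lever_pad",.147),("bar_end",.065)):
    for r in cams.spot_point(c,k)[:1]:
        p=np.load("jig.npy");q=at_z(c,r["location"],z);M=np.array([[np.cos(p[2]),np.sin(p[2])],[-np.sin(p[2]),np.cos(p[2])]])
        print(c,k,r["score"],(M@(q[:2]-p[:2])*1000).round(1))
E
```

```text
t 8.25 jig mm [-114.1    9.8] z 54.5 F jig [ 0.  -0.3] Fz -0.0 toolx in jig deg 90.0
t 8.75 jig mm [-114.2   41.7] z 191.0 F jig [0.2 0.5] Fz -0.3 toolx in jig deg 90.0
rows [-0.133   0.0855 -0.0121]
scene lever_pad 0.74 [-29.4 -60.8]
scene bar_end 0.95 [-111.2  -15.3]
side lever_pad 0.6 [-36.2 -68.1]
side bar_end 0.92 [-114.4   -9.8]
```

View pics/c4.png

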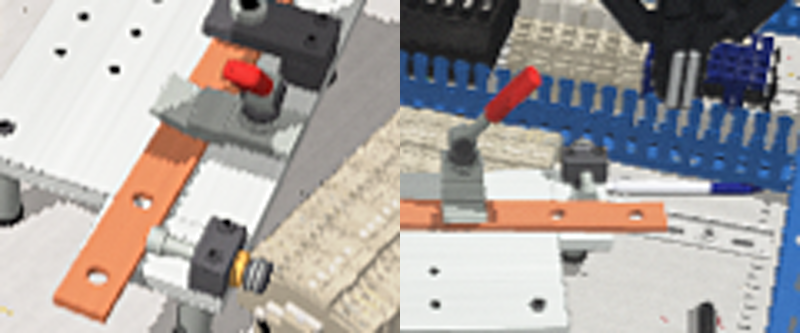

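Both views show the bar's edge against the screw nose, at (150,240) in the left half and (585,195) in the right. The strap lies over the bar and the lever is still open. Next is the lever.

```bash
python3 -m handwheel '[[-0.04,0.03,0,0],[-0.08,0.06,0,0],[-0.12,0.088,0,0],[-0.136,0.088,0,0],[-0.136,0.088,0,0]]' >/dev/null; python3 -m handwheel '[[0,0,0.01,0],[0,0,0.02,0],[0,0,0.025,0],[0,0,0.025,0]]' >/dev/null; python3 s.py -50 -60 150
python3 - <<'E'
from h import *
a=cams.read_camera("scene")[200:350,320:440];b=cams.read_camera("side")[110:260,260:380]
o=np.hstack([cv2.resize(v,(400,500),interpolation=cv2.INTER_CUBIC) for v in(a,b)])
cv2.imwrite("pics/c5.png",o[:,:,::-1])
E
```

```text
t 9.95 jig mm [-48.6 -60.6] z 170.0 F jig [-0.8  0.8] Fz 0.4 toolx in jig deg 90.1
rows [ 0.0009 -0.0017  0.0267]
```

View pics/c5.png

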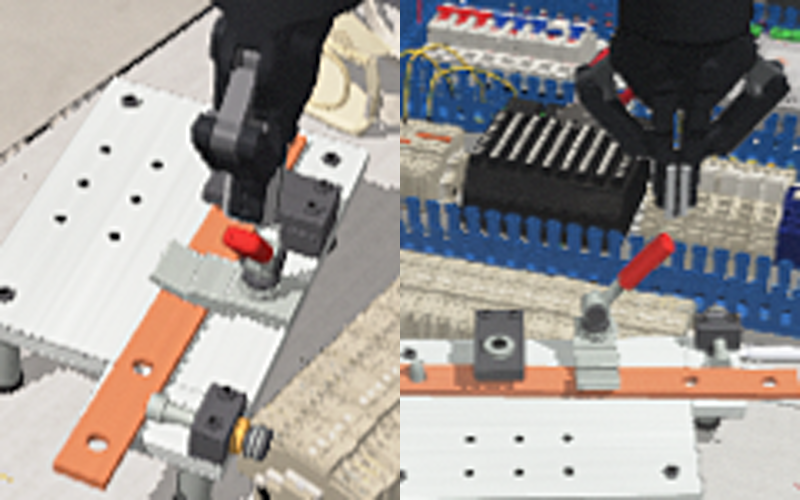

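The closed fingers stand just above the paddle's end, in line with it. I'll press down.

```bash
python3 -m handwheel '[[0,0,0.012,0],[0,0,0.022,0],[0,0,0.032,0],[0,-0.002,0.04,0],[0,-0.004,0.048,0]]' >/dev/null; python3 s.py; python3 -m handwheel '[[0,-0.002,0.007,0],[0,-0.004,0.014,0],[0,-0.005,0.02,0],[0,-0.006,0.026,0],[0,-0.006,0.026,0]]' >/dev/null; python3 s.py
```

```text
t 10.55 jig mm [-57.2 -61.1] z 136.3 F jig [-36.9  -0.9] Fz 29.9 toolx in jig deg 90.0
t 11.05 jig mm [-56.5 -61.5] z 114.2 F jig [0.2 0.3] Fz 0.4 toolx in jig deg 90.0
```

```bash
python3 - <<'E'
from h import *
a=cams.read_camera("scene")[230:350,320:440];b=cams.read_camera("side")[140:260,290:410]
o=np.hstack([cv2.resize(v,(400,400),interpolation=cv2.INTER_CUBIC) for v in(a,b)])
cv2.imwrite("pics/c6.png",o[:,:,::-1])
E
```

```text
(no output)
```

View pics/c6.png

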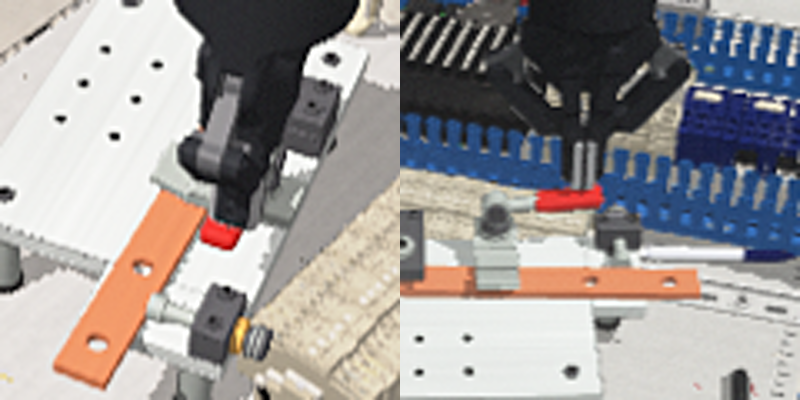

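The lever is nearly level under the fingers, and the bar is still on the screw. I'll press on to the end stop.

```bash
python3 -m handwheel '[[0,0,0.002,0],[0,0,0.004,0],[0,0,0.004,0]]' >/dev/null; python3 s.py; python3 -m handwheel '[[0,0,0.0015,0],[0,0,0.003,0],[0,0,0.003,0]]' >/dev/null; python3 s.py
```

```text
t 11.45 jig mm [-54.8 -61.8] z 112.6 F jig [ 1.1 -1.1] Fz 0.7 toolx in jig deg 90.0
t 11.75 jig mm [-55.  -61.7] z 110.8 F jig [-2.5 -0.4] Fz 3.2 toolx in jig deg 90.0
```

```bash
python3 -m handwheel '[[0,0,0.0015,0],[0,0,0.0025,0],[0,0,0.0025,0]]' >/dev/null; python3 s.py; python3 -m handwheel '[[0,0,0.0015,0],[0,0,0.0015,0]]' >/dev/null; python3 s.py
```

```text
t 12.05 jig mm [-55.2 -61.7] z 109.1 F jig [-4.3 -1. ] Fz 7.8 toolx in jig deg 90.0
t 12.25 jig mm [-55.2 -61.7] z 108.8 F jig [-6.5 -1. ] Fz 13.5 toolx in jig deg 90.0
```

```bash
python3 -m handwheel '[[0,0,0.001,0],[0,0,0.002,0],[0,0,0.002,0]]' >/dev/null; python3 s.py; python3 -m handwheel '[[0,0,0.001,0],[0,0,0.001,0],[0,0,0.001,0]]' >/dev/null; python3 s.py
```

```text
t 12.55 jig mm [-55.1 -61.7] z 108.5 F jig [-10.9  -1.3] Fz 20.4 toolx in jig deg 90.0
t 12.85 jig mm [-55.1 -61.7] z 108.4 F jig [-11.9  -0.5] Fz 23.9 toolx in jig deg 90.0
```

The lever is hard against its end stop: z has settled at 108.4 mm, as expected for 0.80 rad. I'll retract and check.

```bash
python3 -m handwheel '[[0,0,-0.005,0],[0,0,-0.02,0],[0,0,-0.06,0],[0,0,-0.11,0],[0,0,-0.15,0]]' >/dev/null; python3 -m handwheel '[[0.06,-0.04,0,0],[0.12,-0.08,0,0],[0.18,-0.1,0,0],[0.2,-0.1,0,0],[0.2,-0.1,0,0]]' >/dev/null; python3 s.py
python3 - <<'E'
from h import *
a=cams.read_camera("scene")[230:350,320:440];b=cams.read_camera("side")[140:260,290:410]
o=np.hstack([cv2.resize(v,(400,400),interpolation=cv2.INTER_CUBIC) for v in(a,b)])
cv2.imwrite("pics/c7.png",o[:,:,::-1])
E
```

```text
t 13.85 jig mm [-131.    91.3] z 218.0 F jig [ 0.2 -0.2] Fz 0.8 toolx in jig deg 90.2
```

View pics/c7.png

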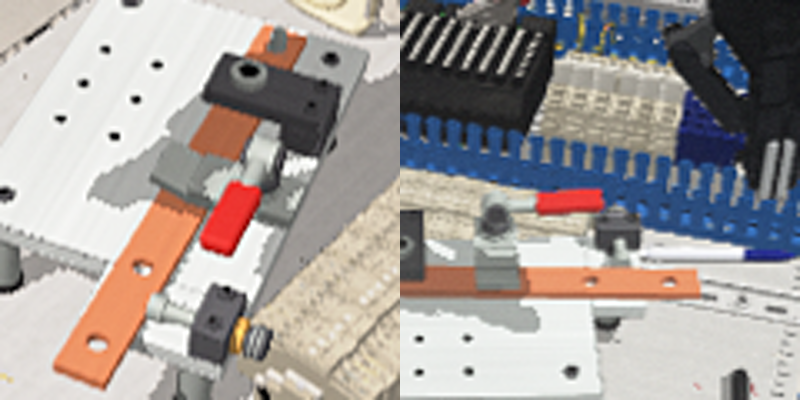

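The lever is fully down, with the red paddle level at about (570,202). The bar still bears on the screw nose at (150,300) and the robot is clear.

```bash
python3 -c "
from h import *
print(finish_job())"
```

```text
the job is handed in; nothing more can be done
None
```

I handed the job in at about 14 s of the 67 s allowed: the bar was pressed onto the stop screw (about 15 N at the tool, which I estimate as 7–10 N at the screw, though that was not measured directly), the cam lever was pressed to its end stop, and the last picture showed no gap at the screw; no verdict came back.

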